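# Finish tightening a viewport cover crosswise

### The arm

A 7-joint arm with a two-finger parallel gripper is mounted at the origin on a cart in front of the work surface, level with it; the furniture and walls round the work are solid. World frame = base frame: x ahead of the robot, y to its left, z up, the work surface at z = 0. Lengths are in m, angles in rad, forces in N, time in s.
With the tool pointing down it reaches from about 0.425 to 0.875 m from the base axis. Payload 8.4 kg.
Tool frame: the origin (TCP) lies at the centre of the arm's flange, where the gripper is bolted on; the fingertips stand 182 mm ahead of it and the grasp point (between the pads) lies ctrl.grasp_offset ahead of it (ctrl.grasp_offset is the distance from the TCP to the grasp point, in m); x points along the fingers, y is the direction in which the jaws open and shut, and the axes are right-handed (so a half turn about x gives the same grasp; the last joint's range is limited). The gripper opens to 87 mm and grips with 3 to 60 N. Pads are 19 mm wide; open, the fingers measure 117 mm over their backs; the gripper's body (75 mm by 190 mm) begins 51 mm behind the grasp point.
Start: joints at [1.196, 0.333, 0.04, 1.465, -0.013, 1.343, -0.059], TCP at [0.177, -0.625, 0.405] pointing down, gripper open.
Joint ranges: [-2.58, 2.58], [-0.38, 2.09], [-1.3, 1.39], [0.25, 2.4], [-1.5, 4.64], [0.08, 2.09], [-2.65, 2.65]. Speed limits (rad/s): [2.22, 2.22, 2.79, 2.79, 3.14, 3.14, 3.14].

### API

Orientations are given as a unit quaternion [w, x, y, z].
In Python, from cell import status, vision, ctrl gives the robot as it stands.
- The arm moves only by the tool carry_out, never from a script. Its argument "series" is text: rows parted by semicolons, each of 7 numbers parted by spaces: the shift along the tool's x, y, z in mm, then the turn, a rotation vector about the tool's x, y, z in degrees, then the closure, from -1 (fully open) to 1 (shut), so that 0 is half open. A call has 1 to 10 rows; each row is the pose to reach, as a shift and turn from the pose commanded when the call began, along the tool's axes at that moment; what a row does not reach only later rows make up. A row lasts 1/10 s, in which the tool goes at most 50 mm and 8.59 degrees, less where a joint would pass 70% of its speed; a pose out of reach is approached as far as the arm can. A call with a gripper value outside its range is refused whole. The fingers move at their own pace and stop on an object; the grip force is fixed at half the most. Time passes only in rows, so rows that repeat a pose let the fingers close. It gives the time, the measured TCP pose, the force and the opening at its end, in the units of the state.
- status.get_obs(): the state, without advancing time (a new reading comes with each control period).
- vision.camera(name): name is "side" or "top"; returns (picture, depth): 400x640x3 uint8, blue, green, red; 400x640 float32, m along the optical axis (not along the pixel's ray), 0 where there is no reading.
- vision.camera_info(name): a dict with "fovy" (degrees; the focal length in pixels is half the picture's height over the tangent of half this angle, whatever the lens; pixels are square), "cx", "cy" (the principal point, pixels), "R" (3x3) and "t" (3): a world point X has camera coordinates R X + t. Camera axes: x right, y down, z forward; pixel columns grow to the right and rows downward; lengths in m; the calibration is good to about 2 mm. A picture is of the moment at which its call begins. camera_info takes no time and is no camera call.
- ctrl.finish_job(): hands the job in, once; it reports no verdict.
The state is a dict: "t": time; "joints": joint angles; "qd": joint speeds; "effort": joint torques, N m; "tcp_pos": TCP position; "orientation": TCP orientation; "force": force on the tool from outside, world axes, zero at the start; "wrist_torque": the same for the moment, N m; "finger_gap": opening from 0.0 (shut) to 1.0 (fully open).
Only numpy, scipy, OpenCV 4.12 (cv2) and the standard library are available. Lean on these libraries where they do the work, as an engineer would, in place of code of your own. Each camera call takes 0.05 s, during which the arm holds its last target. There are 200 camera calls.

### The job

The round glass cover of the small vacuum cell is held by four brass wing knobs. In this tightening pass one of them is already tight: its wing points straight at the middle of the cover. Tighten the other three clockwise until each stops with its wing pointing at the middle too, working crosswise: finish the knob diagonally opposite the tight one before you touch its two neighbours. Let go at the end.

Things in the scene. Friction and masses are not known exactly. Their poses are not given: they have to be found in the camera images.
- cell: Low round aluminium vacuum cell, 198 mm wide, fixed, any yaw, with a steel-rimmed glass flange whose top is 42 mm above the worktop. Origin: centre of its underside, z up. Four equal brass wing knobs with upright axes stand on the rim 80 mm from the centre: the tight one (immovable) on its +x axis, knob_opposite on -x, knob_left on +y, knob_right on -y.
- knob_opposite (a joint): Turn (rad) of the knob on the cell's -x axis, growing clockwise seen from above. Starts at 0 to 0.4; hard stop at 1.25 = tight, wing pointing at the cell's centre. At q the wing stands (1.25 - q) rad anticlockwise of that line. Wing: upright flat bar centred on the knob's axis, 46 mm long, 12 mm thick, 47 to 77 mm above the worktop; pinch it across its thickness.
- knob_left (a joint): Turn of the knob on the cell's +y axis, a neighbour of the tight one: same wing, angles and stop as knob_opposite. All turn against dry friction of about 0.12 N m, without spring, and stay where left. Beside and below the wings the fingers have free room down to the flange.
- knob_right (a joint): Turn of the knob on the cell's -y axis, the other neighbour of the tight one: same wing, angles, friction and stop as knob_opposite.

How it is judged:
On the way:
1. the knob opposite the tight one is tight (within 0.2 rad of its stop) while both its neighbours are still loose (below 0.7 rad) (value of joint knob_opposite above 1.05 rad and value of joint each of knob_left, knob_right below 0.7 rad), for 0.2 s.
At the end, for the whole second after the job is handed in: all three knobs are tight: each within 0.2 rad (11 degrees) of its stop, its wing pointing at the middle of the cover, and let go (value of joint each of knob_opposite, knob_left, knob_right above 1.05 rad); the robot touches nothing.
It also fails if it takes over 48 s, if anything falls off the work surface, if the arm or the gripper's body presses on something with over 40 N, if the wrist force passes 120 N, or if a joint passes its speed limit or range.

## Working session

There is one attempt and no reset: what is moved stays moved. The work goes in short steps, Python scripts to look and compute and a tool call to move; the robot and the scene stay as the last step left them, time stands still between calls to the robot, and variables do not carry over. Pictures are saved under pics/ and viewed, about 8 in all and at most 12, crops included, and the job is handed in when it is done.

Besides the shell and the picture viewer there is one more tool, called by a JSON object that holds its "fn" and its "kwargs". carry_out: Moves the arm, as the interface text tells. Its arguments: {"type":"object","properties":{"series":{"type":"string"}},"required":["series"]}

```bash
mkdir -p pics; ls; python3 - <<'E'
from cell import status, vision, ctrl
import cv2, numpy as np
print(status.get_obs(), ctrl.grasp_offset)
for n in ("top","side"):
    p,d=vision.camera(n); cv2.imwrite(f"pics/{n}0.png",p); np.save(f"pics/{n}0.npy",d)
    print(n,vision.camera_info(n))
E
```

```text
pics
{'t': 0.0, 'joints': array([ 1.19582233,  0.33386507,  0.03988706,  1.46626208, -0.01339733,
        1.34329757, -0.05850682]), 'qd': array([-0.00082112,  0.00075958, -0.00120775,  0.00039317, -0.00219916,
        0.00060515, -0.00093551]), 'effort': array([-8.72237979e-05, -6.56356859e+01,  1.33514944e+00, -4.03796732e+01,
       -5.96768106e-02,  4.48852347e-02,  1.60876825e-04]), 'tcp_pos': array([ 0.17692357, -0.62527221,  0.40389336]), 'orientation': array([-0.09663801, -0.7002818 , -0.09772116,  0.70051201]), 'force': array([ 0.58691987,  0.41857206, -1.07417423]), 'wrist_torque': array([-0.05532116,  0.0625135 ,  0.00887356]), 'finger_gap': 1.0000395430124869} 0.1635
top {'fovy': 52.263055749569524, 'cx': 317.480194183972, 'cy': 199.69322591069854, 'R': array([[ 0.00854634, -0.99989284, -0.01188582],
       [-0.99119078, -0.00689976, -0.132262  ],
       [ 0.13216582,  0.01291147, -0.99114353]]), 't': array([0.26941481, 0.5393289 , 0.83655383])}
side {'fovy': 45.33790941630006, 'cx': 323.8152476232002, 'cy': 197.4432394584186, 'R': array([[ 0.99264905, -0.11970098,  0.01787577],
       [-0.06244726, -0.6330815 , -0.77156215],
       [ 0.10367356,  0.76477414, -0.63590275]]), 't': array([-0.48072561,  0.24663923,  0.62828166])}
```

View pics/top0.png

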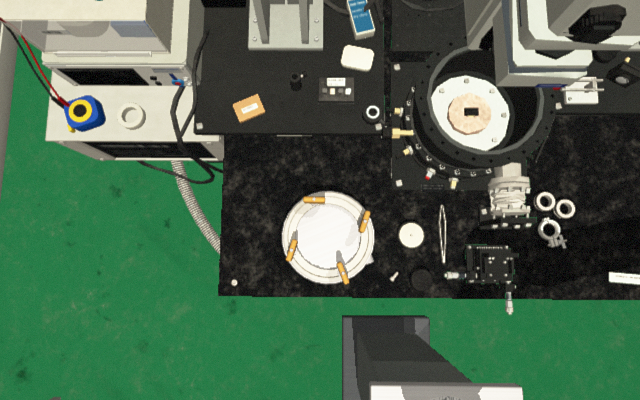

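View pics/side0.png

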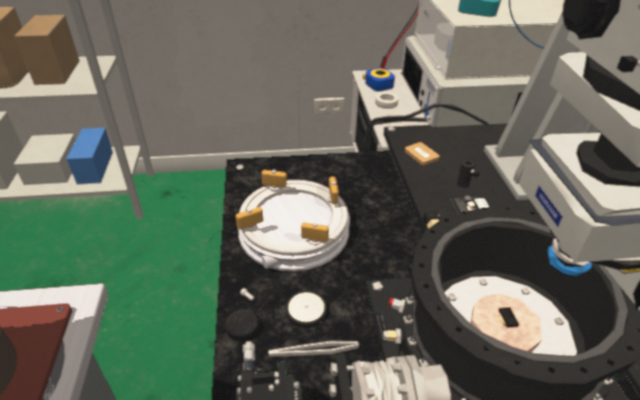

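The top view shows the cell at about (328, 237), with wings at about (314,200), (364,222), (292,248) and (342,268). I'll measure the wings from depth and colour.

```bash
cat > h.py <<'E'
import cv2, numpy as np
from cell import status, vision, ctrl
from scipy import ndimage
def cloud(n,d):
    i=vision.camera_info(n); f=200/np.tan(np.radians(i["fovy"]/2))
    v,u=np.mgrid[:400,:640]
    c=np.stack([(u-i["cx"])/f*d,(v-i["cy"])/f*d,d],-1)
    return (c-i["t"])@i["R"]          # R^T (c-t)
def wings(n,p,d,zmin=.062,zmax=.09):
    P=cloud(n,d); h=cv2.cvtColor(p,cv2.COLOR_BGR2HSV)
    m=(d>0)&(P[...,2]>zmin)&(P[...,2]<zmax)&(h[...,1]>90)&(h[...,0]<30)&(np.hypot(P[...,0]-C0[0],P[...,1]-C0[1])<.14)
    l,k=ndimage.label(m,np.ones((3,3))); out=[]
    for j in range(1,k+1):
        q=P[l==j]
        if len(q)<15: continue
        (cx,cy),(w,hh),a=cv2.minAreaRect((q[:,:2]*1000).astype(np.float32))
        e=np.linalg.eigh(np.cov(q[:,:2].T))[1][:,1]
        v,u=np.nonzero(l==j)
        out.append((np.array([cx,cy])/1000,np.degrees(np.arctan2(e[1],e[0]))%180,(w,hh),len(q),(u.mean(),v.mean()),q[:,2].max()))
    return out
C0=(.49,.25)
E
python3 - <<'E'
import h,numpy as np,cv2
d=np.load("pics/top0.npy"); P=h.cloud("top",d); print(P[237,328]); h.C0=P[237,328][:2]
for n in("top","side"):
    d=np.load(f"pics/{n}0.npy");p=cv2.imread(f"pics/{n}0.png")
    W=h.wings(n,p,d)
    print(n)
    for w in W: print([np.round(x,3) for x in w])
p=cv2.imread("pics/top0.png")[180:295,270:390]
cv2.imwrite("pics/c1.png",cv2.resize(p,None,fx=5,fy=5,interpolation=cv2.INTER_CUBIC))
E
```

```text
[0.45796334 0.25054677 0.03088954]
top
[array([0.534, 0.281]), np.float64(87.32), array([43.482, 11.861]), np.int64(126), array([313.389, 199.27 ]), np.float64(0.08)]
[array([0.49 , 0.177]), np.float64(161.559), array([11.944, 45.294]), np.int64(129), array([364.171, 220.822]), np.float64(0.08)]
[array([0.43 , 0.325]), np.float64(162.885), array([11.894, 44.963]), np.int64(124), array([291.306, 249.637]), np.float64(0.082)]
[array([0.386, 0.222]), np.float64(21.532), array([45.01 , 11.463]), np.int64(119), array([342.437, 272.513]), np.float64(0.08)]
side
[array([0.429, 0.324]), np.float64(163.064), array([13.043, 46.057]), np.int64(234), array([273.457, 175.927]), np.float64(0.081)]
[array([0.533, 0.279]), np.float64(90.681), array([46.258, 12.108]), np.int64(149), array([332.859, 187.946]), np.float64(0.079)]
[array([0.384, 0.22 ]), np.float64(20.837), array([44.393, 11.796]), np.int64(266), array([248.447, 215.353]), np.float64(0.08)]
[array([0.489, 0.175]), np.float64(162.401), array([11.166, 41.697]), np.int64(268), array([314.75 , 229.474]), np.float64(0.079)]
```

View pics/c1.png

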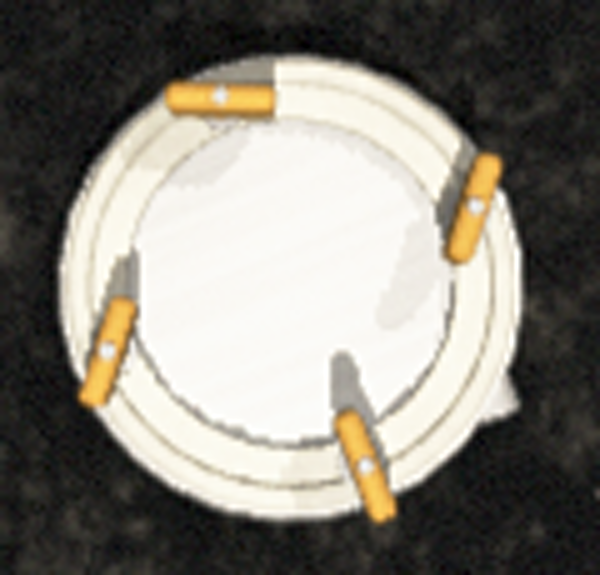

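Wing centres give a cell centre of about (0.460, 0.251). D at (0.386, 0.222) has its wing radial, so it is the tight one. That makes A at (0.534, 0.281) the opposite knob, with B (left) and C (right) as the neighbours. Next I check obstacle heights and tool axes before moving.

```bash
cat >> h.py <<'E'
from scipy.spatial.transform import Rotation as R
def pose():
    o=status.get_obs(); q=o["orientation"]; return o,np.array(o["tcp_pos"]),R.from_quat(np.r_[q[1:],q[0]])
def plan(xy,z,yaw,pref=None):
    """shift (mm, tool axes) and rotvec (deg) to put grasp point at xy,z, tool down, jaw y axis along yaw deg (mod 180)"""
    o,p,r=pose(); ry=r.as_matrix()[:,1]; cur=np.degrees(np.arctan2(ry[1],ry[0]))
    for y in (yaw,yaw+180):
        dy=(y-cur+180)%360-180
        a=np.radians(y); yv=np.array([np.cos(a),np.sin(a),0]); x=np.array([0,0,-1.])
        T=R.from_matrix(np.c_[x,yv,np.cross(x,yv)])
        s=r.inv().apply(np.array([xy[0],xy[1],z+ctrl.grasp_offset])-p)*1000
        print("yaw cur %.1f to %.1f dyaw(ccw) %.1f"%(cur,y,dy),"shift",s.round(1),"rot",np.degrees((r.inv()*T).as_rotvec()).round(1))
    print("t %.2f"%o["t"],"tcp",p.round(4),"joints",o["joints"].round(2),"F",o["force"].round(1),"gap",round(float(o["finger_gap"]),3))
E
python3 - <<'E'
import h,numpy as np
o,p,r=h.pose(); print(r.as_matrix().round(3))
h.plan((.534,.281),.066,-1)
H=np.full((16,24),-1.)
for n in("top","side"):
    d=np.load(f"pics/{n}0.npy");P=h.cloud(n,d)[d>0]
    i=np.floor(P[:,0]/.06).astype(int); j=np.floor((P[:,1]+.84)/.06).astype(int)
    k=(i>=0)&(i<16)&(j>=0)&(j<24); np.maximum.at(H,(i[k],j[k]),P[k,2])
print("y",(np.arange(24)*6-84))
for i in range(16): print("x%3d"%(i*6),' '.join("%4d"%(v*1000) for v in H[i]))
E
```

```text
[[-0.     0.272 -0.962]
 [ 0.001 -0.962 -0.272]
 [-1.    -0.001  0.   ]]
yaw cur -74.2 to -1.0 dyaw(ccw) 73.2 shift [ 175.5 -774.6 -590.3] rot [-73.2  -0.    0.1]
yaw cur -74.2 to 179.0 dyaw(ccw) -106.8 shift [ 175.5 -774.6 -590.3] rot [1.068e+02 1.000e-01 1.000e-01]
t 0.10 tcp [ 0.1769 -0.6253  0.404 ] joints [ 1.2   0.33  0.04  1.47 -0.01  1.34 -0.06] F [ 0.1 -0.   0.2] gap 0.996
y [-84 -78 -72 -66 -60 -54 -48 -42 -36 -30 -24 -18 -12  -6   0   6  12  18
  24  30  36  42  48  54]
x  0 -910 -909 -909 -906 -906 -911 -907 -909 -908 -910 -911 -1000 -1000 -1000   54   15    4 -908 -906 -909 -909 -907 -905 -908
x  6 -908 -908 -909 -906 -906 -908 -909 -910 -904 -908 -909 -811 -161   56   67   16    3 -905 -905 -910 -909 -905 -902 -908
x 12 -909 -908 -905 -909 -907 -907 -908 -907 -909 -905 -909    3    3    3    3    4    3 -910 -905 -909 -908 -909 -907 -905
x 18 -910 -902 -905 -908 -911 -909 -909 -908 -910 -907 -907 -909 -908 -909 -907 -910 -908 -905 -909 -909 -910 -908 -909 -907
x 24 -1000 -1000 -1000 -1000 -1000 -1000 -1000 -1000 -1000 -1000 -1000 -1000 -1000 -1000 -1000 -1000 -1000 -100
[... 791 characters left out ...]
23    5    4    5    5    5    3    5
x 66 -1000 -1000 -1000 -1000 -1000 -1000    4    4    3    6    7  427  511  517  428  176  122   27   27   25   25   35   28   49
x 72 -1000 -1000 -1000 -1000 -1000 -1000   24   25   63   63 -1000  337  374  455  427  177   49   43   44   25   36   36   78   76
x 78 -1000 -1000 -1000 -1000 -1000 -1000   24   75   64   63   64  177  227  351  345  171   36   44   68   75   25   26  121  247
x 84 -1000 -1000 -1000 -1000 -1000 -1000   40   69   41 -1000 -1000   13   17  192  274   20   37  360  361  104  106  329  298  247
x 90 -1000 -1000 -1000 -1000 -1000 -1000   33 -1000 -1000 -1000 -1000 -1000   17   17   19   17   48   48  222  298  327   44  286  247
```

{"fn": "carry_out", "kwargs": {"series": "0 -300 -317 0 0 0 -0.3;0 -300 -317 0 0 0 -0.3;0 -300 -317 0 0 0 -0.3;0 -300 -317 0 0 0 -0.3;0 -300 -317 0 0 0 -0.3;0 -300 -317 0 0 0 -0.3;0 -300 -317 0 0 0 -0.3;0 -300 -317 0 0 0 -0.3;0 -300 -317 0 0 0 -0.3;0 -300 -317 0 0 0 -0.3"}}

```text
t: 1.1
tcp_pos: [0.4028, -0.2455, 0.4048]
orientation: [0.1, 0.7, 0.1, -0.7]
force: [-0.9, -0.1, -0.1]
finger_gap: 0.649
```

```bash
python3 -c "
import h
h.plan((.45,.0),.22,-1);h.plan((.534,.281),.14,-1)"
```

```text
yaw cur -73.7 to -1.0 dyaw(ccw) 72.7 shift [  21.6 -222.5 -114.1] rot [-72.7  -0.1  -0. ]
yaw cur -73.7 to 179.0 dyaw(ccw) -107.3 shift [  21.6 -222.5 -114.1] rot [ 1.073e+02 -0.000e+00  1.000e-01]
t 1.10 tcp [ 0.4028 -0.2455  0.4048] joints [ 0.77 -0.01 -0.31  1.87 -0.01  1.29 -0.83] F [-0.9 -0.1 -0.1] gap 0.649
yaw cur -73.7 to -1.0 dyaw(ccw) 72.7 shift [ 102.  -468.7 -273.3] rot [-72.7  -0.1  -0. ]
yaw cur -73.7 to 179.0 dyaw(ccw) -107.3 shift [ 102.  -468.7 -273.3] rot [ 1.073e+02 -0.000e+00  1.000e-01]
t 1.10 tcp [ 0.4028 -0.2455  0.4048] joints [ 0.77 -0.01 -0.31  1.87 -0.01  1.29 -0.83] F [-0.9 -0.1 -0.1] gap 0.649
```

{"fn": "carry_out", "kwargs": {"series": "0 -222 -114 0 0 0 -0.3;0 -222 -114 0 0 0 -0.3;0 -222 -114 0 0 0 -0.3;0 -222 -114 0 0 0 -0.3;0 -222 -114 0 0 0 -0.3;0 -469 -273 -73 0 0 -0.3;0 -469 -273 -73 0 0 -0.3;0 -469 -273 -73 0 0 -0.3;0 -469 -273 -73 0 0 -0.3;0 -469 -273 -73 0 0 -0.3"}}

```text
t: 2.1
tcp_pos: [0.5233, 0.2342, 0.4046]
orientation: [0.349, 0.615, 0.348, -0.615]
force: [0.4, -0.7, 0.2]
finger_gap: 0.646
```

```bash
python3 -c "
import h
h.plan((.534,.281),.066,-1)"
```

```text
yaw cur -31.0 to -1.0 dyaw(ccw) 30.0 shift [175.1 -14.9 -45.6] rot [-30.   0.  -0.]
yaw cur -31.0 to 179.0 dyaw(ccw) -150.0 shift [175.1 -14.9 -45.6] rot [150.  -0.  -0.]
t 2.10 tcp [0.5233 0.2342 0.4046] joints [ 0.2   0.28 -0.83  1.62  0.21  1.34 -1.2 ] F [ 0.4 -0.7  0.2] gap 0.646
```

{"fn": "carry_out", "kwargs": {"series": "0 -15 -46 -30 0 0 -0.3;20 -15 -46 -30 0 0 -0.3;50 -15 -46 -30 0 0 -0.3;100 -15 -46 -30 0 0 -0.3;115 -15 -46 -30 0 0 -0.3;115 -15 -46 -30 0 0 -0.3;115 -15 -46 -30 0 0 -0.3"}}

```text
t: 2.8
tcp_pos: [0.5341, 0.2806, 0.2914]
orientation: [0.494, 0.506, 0.494, -0.505]
force: [0.6, -0.2, 0.9]
finger_gap: 0.649
```

```bash
python3 -c "
import h,cv2
h.plan((.534,.281),.066,-1)
p,d=h.vision.camera('side'); cv2.imwrite('pics/s1.png',cv2.resize(p[60:280,180:460],None,fx=2.8,fy=2.7))"
```

```text
yaw cur -1.4 to -1.0 dyaw(ccw) 0.4 shift [61.9 -0.2 -0.4] rot [-0.4 -0.  -0.1]
yaw cur -1.4 to 179.0 dyaw(ccw) -179.6 shift [61.9 -0.2 -0.4] rot [ 1.796e+02 -1.000e-01  1.000e-01]
t 2.80 tcp [0.5341 0.2806 0.2914] joints [ 0.13  0.47 -0.88  1.68  0.39  1.17 -0.87] F [ 0.6 -0.2  0.9] gap 0.649
```

View pics/s1.png

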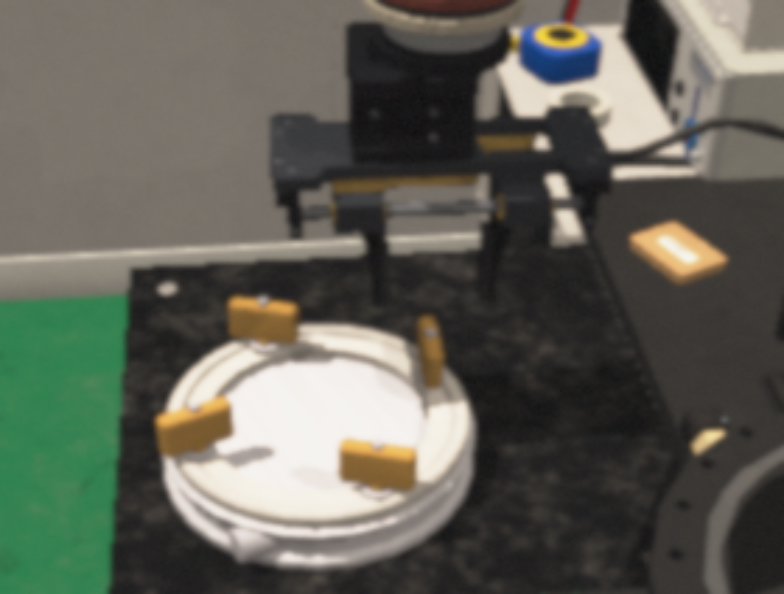

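The open fingers at about (375,270) and (490,270) straddle the opposite knob at (430,350), aligned across its wing. I'll descend and close.

{"fn": "carry_out", "kwargs": {"series": "40 0 0 0 0 0 -0.3;62 0 0 0 0 0 -0.3;62 0 0 0 0 0 -0.3;62 0 0 0 0 0 1;62 0 0 0 0 0 1;62 0 0 0 0 0 1;62 0 0 0 0 0 1;62 0 0 0 0 0 1;62 0 0 0 0 0 1;62 0 0 0 0 0 1"}}

```text
t: 3.85
tcp_pos: [0.5342, 0.2803, 0.228]
orientation: [0.495, 0.506, 0.494, -0.505]
force: [4.9, 0.1, 1.4]
finger_gap: 0.137
```

```bash
python3 -c "
import h
h.plan((.534,.281),.066,-67.5);print(h.status.get_obs()['wrist_torque'])"
```

```text
yaw cur -1.2 to -67.5 dyaw(ccw) -66.3 shift [-1.5 -0.2 -0.7] rot [66.3 -0.1 -0.1]
yaw cur -1.2 to 112.5 dyaw(ccw) 113.7 shift [-1.5 -0.2 -0.7] rot [-1.137e+02  1.000e-01 -1.000e-01]
t 3.85 tcp [0.5342 0.2803 0.228 ] joints [ 0.1   0.54 -0.84  1.74  0.45  1.07 -0.91] F [4.9 0.1 1.4] gap 0.137
[-0.08171095 -0.92416503  0.1244812 ]
```

{"fn": "carry_out", "kwargs": {"series": "0 0 0 8 0 0 1;0 0 0 16 0 0 1;0 0 0 24 0 0 1;0 0 0 32 0 0 1;0 0 0 40 0 0 1;0 0 0 48 0 0 1;0 0 0 56 0 0 1;0 0 0 63 0 0 1;0 0 0 69 0 0 1;0 0 0 69 0 0 1"}}

```text
t: 4.85
tcp_pos: [0.5337, 0.2807, 0.2279]
orientation: [0.121, 0.697, 0.121, -0.696]
force: [2.3, 0.4, -1.4]
finger_gap: 0.137
```

```bash
python3 -c "
import h
h.plan((.534,.281),.066,-68.5);print(h.status.get_obs()['wrist_torque'])"
```

```text
yaw cur -70.3 to -68.5 dyaw(ccw) 1.8 shift [-1.6 -0.2 -0.4] rot [-1.8 -0.1 -0. ]
yaw cur -70.3 to 111.5 dyaw(ccw) -178.2 shift [-1.6 -0.2 -0.4] rot [ 1.782e+02 -0.000e+00  1.000e-01]
t 4.85 tcp [0.5337 0.2807 0.2279] joints [-0.07  0.46 -0.6   1.75  0.3   1.03 -2.01] F [ 2.3  0.4 -1.4] gap 0.137
[ 0.19416559 -0.65309503  0.5832281 ]
```

{"fn": "carry_out", "kwargs": {"series": "0 0 0 0 0 0 -0.3;0 0 0 0 0 0 -0.3;0 0 0 0 0 0 -0.3;0 0 0 0 0 0 -0.3;-40 0 0 0 0 0 -0.3;-80 0 0 0 0 0 -0.3;-80 0 0 -10 0 0 -0.3;-80 0 0 -20 0 0 -0.3;-80 0 0 -28 0 0 -0.3;-80 0 0 -36 0 0 -0.3"}}

```text
t: 5.85
tcp_pos: [0.5335, 0.2803, 0.3078]
orientation: [-0.324, -0.628, -0.324, 0.629]
force: [-0.7, 0.0, 0.4]
finger_gap: 0.652
```

```bash
python3 -c "
import h,numpy as np
h.C0=(.46,.251)
for n in('side','top'):
  p,d=h.vision.camera(n); print(n)
  for w in h.wings(n,p,d): print([np.round(x,3) for x in w[:4]])
h.plan((.490,.176),.125,72)"
```

```text
side
[array([0.429, 0.324]), np.float64(162.76), array([13.662, 45.409]), np.int64(238)]
[array([0.533, 0.279]), np.float64(21.988), array([45.447, 12.48 ]), np.int64(229)]
[array([0.385, 0.22 ]), np.float64(20.536), array([44.483, 13.361]), np.int64(273)]
[array([0.489, 0.175]), np.float64(162.236), array([11.307, 41.739]), np.int64(268)]
top
[array([0.426, 0.327]), np.float64(162.95), array([11.767, 35.455]), np.int64(97)]
[array([0.386, 0.222]), np.float64(21.656), array([45.153, 11.609]), np.int64(120)]
yaw cur -35.7 to 72.0 dyaw(ccw) 107.7 shift [ 19.1  25.5 110.1] rot [-107.7   -0.     0. ]
yaw cur -35.7 to 252.0 dyaw(ccw) -72.3 shift [ 19.1  25.5 110.1] rot [72.3  0.   0. ]
t 5.95 tcp [0.5335 0.2803 0.3076] joints [ 0.03  0.4  -0.74  1.67  0.29  1.18 -1.4 ] F [-0.3 -0.1  0.1] gap 0.647
```

The opposite knob's wing is now at 22.0°, against a radial line of about 21.5°, so it is tight. The neighbours are unchanged. On to knob_left.

{"fn": "carry_out", "kwargs": {"series": "0 25 110 -8 0 0 -0.3;0 25 110 -16 0 0 -0.3;0 25 110 -24 0 0 -0.3;0 25 110 -32 0 0 -0.3;0 25 110 -40 0 0 -0.3;0 25 110 -48 0 0 -0.3;0 25 110 -56 0 0 -0.3;0 25 110 -64 0 0 -0.3;0 25 110 -72 0 0 -0.3;0 25 110 -80 0 0 -0.3"}}

```text
t: 6.95
tcp_pos: [0.4893, 0.1766, 0.3078]
orientation: [0.651, 0.275, 0.651, -0.275]
force: [0.0, 0.2, -0.2]
finger_gap: 0.65
```

```bash
python3 -c "
import h
h.plan((.490,.176),.066,72)"
```

```text
yaw cur 44.2 to 72.0 dyaw(ccw) 27.8 shift [78.3  0.1  0.9] rot [-27.8  -0.    0. ]
yaw cur 44.2 to 252.0 dyaw(ccw) -152.2 shift [78.3  0.1  0.9] rot [152.2   0.    0. ]
t 6.95 tcp [0.4893 0.1766 0.3078] joints [ 0.43  0.28 -0.98  1.86  0.26  1.13  0.13] F [ 0.   0.2 -0.2] gap 0.65
```

{"fn": "carry_out", "kwargs": {"series": "0 0 1 -8 0 0 -0.3;0 0 1 -16 0 0 -0.3;0 0 1 -24 0 0 -0.3;0 0 1 -28 0 0 -0.3;0 0 1 -28 0 0 -0.3;30 0 1 -28 0 0 -0.3;60 0 1 -28 0 0 -0.3;79 0 1 -28 0 0 -0.3;79 0 1 -28 0 0 -0.3"}}

```text
t: 7.85
tcp_pos: [0.4891, 0.1754, 0.2265]
orientation: [0.697, 0.111, 0.7, -0.112]
force: [0.8, -0.0, 0.3]
finger_gap: 0.65
```

{"fn": "carry_out", "kwargs": {"series": "0 0 0 0 0 0 1;0 0 0 0 0 0 1;0 0 0 0 0 0 1;0 0 0 0 0 0 1;0 0 0 0 0 0 1;0 0 0 0 0 0 1;0 0 0 0 0 0 1"}}

```text
t: 8.55
tcp_pos: [0.4903, 0.1765, 0.229]
orientation: [0.699, 0.11, 0.698, -0.109]
force: [1.8, 4.5, -0.3]
finger_gap: 0.132
```

```bash
python3 -c "
import h
h.plan((.490,.176),.066,21.5);print(h.status.get_obs()['wrist_torque'])"
```

```text
yaw cur 72.2 to 21.5 dyaw(ccw) -50.7 shift [-0.5 -0.5 -0.1] rot [50.7 -0.  -0.1]
yaw cur 72.2 to 201.5 dyaw(ccw) 129.3 shift [-0.5 -0.5 -0.1] rot [-1.293e+02  1.000e-01 -0.000e+00]
t 8.55 tcp [0.4903 0.1765 0.229 ] joints [ 0.42  0.42 -1.    1.93  0.41  1.01  0.5 ] F [ 1.8  4.5 -0.3] gap 0.132
[ 1.00786025 -0.62837578 -0.05257775]
```

{"fn": "carry_out", "kwargs": {"series": "0 0 0 8 0 0 1;0 0 0 16 0 0 1;0 0 0 24 0 0 1;0 0 0 32 0 0 1;0 0 0 40 0 0 1;0 0 0 47 0 0 1;0 0 0 52 0 0 1;0 0 0 52 0 0 1;0 0 0 52 0 0 1"}}

```text
t: 9.45
tcp_pos: [0.4901, 0.1763, 0.229]
orientation: [0.581, 0.404, 0.58, -0.404]
force: [-0.7, 1.2, 1.7]
finger_gap: 0.138
```

{"fn": "carry_out", "kwargs": {"series": "0 0 0 0 0 0 -0.3;0 0 0 0 0 0 -0.3;0 0 0 0 0 0 -0.3;0 0 0 0 0 0 -0.3;0 0 0 0 0 0 -0.3;-40 0 0 0 0 0 -0.3;-80 0 0 0 0 0 -0.3;-80 0 0 0 0 0 -0.3;-80 0 0 0 0 0 -0.3"}}

```text
t: 10.35
tcp_pos: [0.4903, 0.1759, 0.3095]
orientation: [0.58, 0.405, 0.579, -0.405]
force: [-0.1, -0.0, -0.7]
finger_gap: 0.643
```

```bash
python3 -c "
import h,numpy as np
h.C0=(.46,.251)
for n in('side','top'):
  p,d=h.vision.camera(n); print(n)
  for w in h.wings(n,p,d): print([np.round(x,3) for x in w[:4]])
h.plan((.4295,.3245),.147,73)"
```

```text
side
[array([0.433, 0.319]), np.float64(156.27), array([4.113, 9.996]), np.int64(22)]
[array([0.552, 0.284]), np.float64(49.361), array([10.979,  4.233]), np.int64(31)]
[array([0.518, 0.275]), np.float64(35.875), array([15.417, 10.817]), np.int64(70)]
[array([0.384, 0.22 ]), np.float64(20.742), array([44.005, 13.893]), np.int64(271)]
[array([0.488, 0.175]), np.float64(114.558), array([11.468, 43.971]), np.int64(191)]
top
[array([0.534, 0.281]), np.float64(21.688), array([45.462, 11.761]), np.int64(119)]
[array([0.482, 0.196]), np.float64(17.572), array([9.996, 5.   ]), np.int64(16)]
[array([0.43 , 0.325]), np.float64(162.876), array([11.94, 44.95]), np.int64(122)]
[array([0.386, 0.222]), np.float64(21.493), array([45.072, 11.345]), np.int64(120)]
yaw cur 20.1 to 73.0 dyaw(ccw) 52.9 shift [  -2.6   -5.3 -160.6] rot [-52.9  -0.    0.1]
yaw cur 20.1 to 253.0 dyaw(ccw) -127.1 shift [  -2.6   -5.3 -160.6] rot [1.271e+02 1.000e-01 0.000e+00]
t 10.45 tcp [0.4898 0.1755 0.3079] joints [ 0.34  0.25 -0.86  1.86  0.21  1.12 -0.25] F [ 0.   0.1 -0.9] gap 0.651
```

{"fn": "carry_out", "kwargs": {"series": "0 -5 -50 -8 0 0 -0.3;0 -5 -100 -16 0 0 -0.3;0 -5 -150 -24 0 0 -0.3;0 -5 -161 -32 0 0 -0.3;0 -5 -161 -40 0 0 -0.3;0 -5 -161 -48 0 0 -0.3;0 -5 -161 -53 0 0 -0.3;0 -5 -161 -53 0 0 -0.3;0 -5 -161 -53 0 0 -0.3"}}

```text
t: 11.35
tcp_pos: [0.4298, 0.3251, 0.3079]
orientation: [0.699, 0.104, 0.7, -0.105]
force: [-0.8, 0.2, 0.3]
finger_gap: 0.65
```

```bash
python3 -c "
import h
h.plan((.4295,.3245),.066,73)"
```

```text
yaw cur 73.0 to 73.0 dyaw(ccw) 0.0 shift [78.4 -0.6 -0. ] rot [-0.  -0.1  0. ]
yaw cur 73.0 to 253.0 dyaw(ccw) -180.0 shift [78.4 -0.6 -0. ] rot [1.8e+02 1.0e-01 1.0e-01]
t 11.35 tcp [0.4298 0.3251 0.3079] joints [ 0.18  0.37 -1.08  1.82  0.35  1.17  0.26] F [-0.8  0.2  0.3] gap 0.65
```

{"fn": "carry_out", "kwargs": {"series": "40 -1 0 0 0 0 -0.3;78 -1 0 0 0 0 -0.3;78 -1 0 0 0 0 -0.3;78 -1 0 0 0 0 1;78 -1 0 0 0 0 1;78 -1 0 0 0 0 1;78 -1 0 0 0 0 1;78 -1 0 0 0 0 1;78 -1 0 0 0 0 1;78 -1 0 0 0 0 1"}}

```text
t: 12.35
tcp_pos: [0.4299, 0.3251, 0.2311]
orientation: [0.7, 0.105, 0.699, -0.103]
force: [2.0, 5.6, -0.6]
finger_gap: 0.133
```

```bash
python3 -c "
import h
h.plan((.4295,.3245),.066,21.5);print(h.status.get_obs()['wrist_torque'])"
```

```text
yaw cur 73.2 to 21.5 dyaw(ccw) -51.7 shift [ 1.6 -0.7 -0.2] rot [51.7 -0.  -0.2]
yaw cur 73.2 to 201.5 dyaw(ccw) 128.3 shift [ 1.6 -0.7 -0.2] rot [-1.283e+02  2.000e-01 -1.000e-01]
t 12.35 tcp [0.4299 0.3251 0.2311] joints [ 0.12  0.47 -1.01  1.89  0.46  1.04  0.19] F [ 2.   5.6 -0.6] gap 0.133
[ 1.32368728 -0.57936052 -0.03227322]
```

{"fn": "carry_out", "kwargs": {"series": "0 0 0 8 0 0 1;0 0 0 16 0 0 1;0 0 0 24 0 0 1;0 0 0 32 0 0 1;0 0 0 40 0 0 1;0 0 0 48 0 0 1;0 0 0 53 0 0 1;0 0 0 53 0 0 1;0 0 0 53 0 0 1"}}

```text
t: 13.25
tcp_pos: [0.43, 0.3254, 0.2312]
orientation: [0.58, 0.406, 0.58, -0.403]
force: [3.7, 4.1, -4.2]
finger_gap: 0.134
```

{"fn": "carry_out", "kwargs": {"series": "0 0 0 0 0 0 -0.3;0 0 0 0 0 0 -0.3;0 0 0 0 0 0 -0.3;0 0 0 0 0 0 -0.3;0 0 0 0 0 0 -0.3;-40 0 0 0 0 0 -0.3;-80 0 0 0 0 0 -0.3;-120 0 0 0 0 0 -0.3;-160 0 0 0 0 0 -0.3;-160 0 0 0 0 0 -0.3"}}

```text
t: 14.25
tcp_pos: [0.4302, 0.3257, 0.3961]
orientation: [0.581, 0.407, 0.579, -0.402]
force: [1.1, 0.3, -0.6]
finger_gap: 0.648
```

```bash
python3 -c "
import h,numpy as np,cv2
h.C0=(.46,.251)
for n in('side','top'):
  p,d=h.vision.camera(n); print(n); cv2.imwrite('pics/f%s.png'%n,cv2.resize(p[120:300,200:440],None,fx=3,fy=3))
  for w in h.wings(n,p,d): print([np.round(x,3) for x in w[:4]])
h.plan((.4295,.3245),.147,73)"
```

```text
side
[array([0.429, 0.324]), np.float64(114.733), array([11.65 , 46.301]), np.int64(159)]
[array([0.533, 0.279]), np.float64(20.399), array([45.78 , 15.039]), np.int64(229)]
[array([0.384, 0.22 ]), np.float64(20.943), array([43.623, 13.097]), np.int64(268)]
[array([0.489, 0.174]), np.float64(114.197), array([11.443, 44.392]), np.int64(207)]
top
[array([0.534, 0.281]), np.float64(21.692), array([45.225, 11.596]), np.int64(116)]
[array([0.489, 0.177]), np.float64(112.055), array([11.785, 45.136]), np.int64(122)]
yaw cur 20.1 to 73.0 dyaw(ccw) 52.9 shift [80.9 -0.3 -0.2] rot [-52.9   0.1  -0.1]
yaw cur 20.1 to 253.0 dyaw(ccw) -127.1 shift [80.9 -0.3 -0.2] rot [ 1.271e+02 -1.000e-01 -1.000e-01]
t 14.35 tcp [0.4297 0.3244 0.3914] joints [ 0.07  0.21 -0.9   1.72  0.17  1.29 -0.52] F [-0.2  0.1 -0.7] gap 0.652
```

View pics/fside.png

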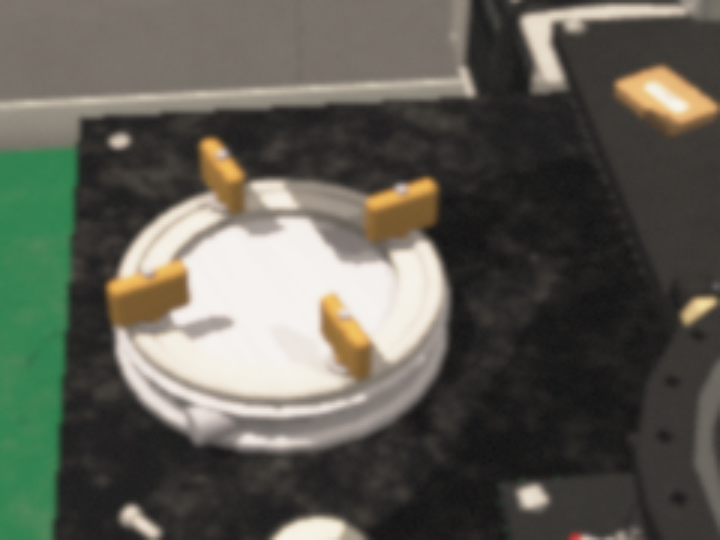

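All four wings, at about (222,175), (402,208), (147,293) and (346,335), point at the cover's middle. The gripper is clear above, so I'm handing in.

```bash
python3 -c "
from cell import ctrl
print(ctrl.finish_job())"
```

```text
the job is handed in; nothing more can be done
None
```

I turned all three loose knobs clockwise until their wings pointed at the middle of the cover, then handed the job in at about 14.4 s of the 48 s allowed. The opposite knob was finished first. A camera check then showed it tight and both neighbours still at their starting angles, before I went on to the left and then the right one.

| Knob | Radial line | Final wing angle, top camera | Final wing angle, side camera |
|---|---|---|---|
| Opposite | 21.5° | 21.7° | 20.4° |
| Left | 111.5° | 112.1° | 114.2° |
| Right | 111.5° | hidden by the arm | 114.7° |

- **Camera disagreement:** the two cameras differ by about 1–2°. The worst reading is about 3° off the radial line, against the 11° tolerance. The right knob was seen by the side camera only.
- **Letting go:** the gripper was open and about 16 cm above the wings when I handed in, with the wrist force near zero. The hand-in gives no verdict.

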